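Index the culture plate and hold the marked zone calipers across the zone

TASK

Bring the plate's next zone round to the red arrow: swing the turntable's sprung advance lever once to its stop and let it spring home. Then lift the spring calipers from their rest, squeeze them to the red 16 mm mark and hold them level with the two points centred across the zone at the arrow, just above the agar (within 1 cm) without touching the plate. Finish while still holding them there at the mark, and leave the closed dish, the cup and the marker alone.

Things in the scene. Friction and masses are not known exactly. Their poses are not given: they have to be found in the camera images.
- turntable: Fixed ivory plate-reading turntable, base 126 mm across; origin on the worktop at its axis, -x its front, where a small lug (75 mm from the axis, 12 mm high) bears a red arrow. On it turns a 101 mm platter with an open 90 mm culture dish: agar 34.5 mm high, rim 43 mm high (highest part). Six white 6 mm discs, each inside a clear zone, lie 26 mm from the axis, 60 degrees apart, one at the arrow.
- read_point (a point): Point on the agar surface at the arrow, 26 mm from the turntable's axis towards its front (-x): the middle of whichever zone stands at the arrow. Fixed to the base; axes as turntable.
- lever_hinge (a point): Point on the turntable's vertical axis, about which lever and platter turn, 44 mm above the worktop.
- lever_knob (a point): Middle of the lever's upright black thumb knob (15 mm diameter, 34 to 57 mm above the worktop, on an 8 mm post), 92 mm from the axis; moves with the lever. The flat lever arm runs 16 to 21 mm high; round the knob there is free room. At home it is on the turntable's right, a little to the front (112 degrees clockwise from the turntable's +x).
- lever (a joint): Advance lever, rad: 0 at home, growing counter-clockwise seen from above (knob moves away from the robot), 1.083 at its stop. A spring brings it home when let go; takes about 1.2 N at the knob near home, 4 N at the stop. A pawl carries the platter along on the forward swing only.
- platter (a joint): Angle of platter and dish, rad, 0 at the start, growing counter-clockwise seen from above; one full lever stroke moves it one step of 1.047, which puts the next zone at the arrow. It stays where it is left.
- calipers: Loose steel spring calipers like long tweezers, 141 mm, 67 g, level in the rest. Origin at the rear hinge, mid-height of the legs (38 mm above the worktop in the rest); +x forward midway between the open legs, +z up. Left (+y) leg bears a scale strip 98 mm ahead of the hinge, just over the legs, with a bold red mark at 16 mm; a black pointer on the right leg shows the gap of the points.
- grips (a point): Point 70 mm ahead of the calipers' origin on their middle line, between the two ribbed dark grips (20 mm long, 10 mm high, outside the legs). Outer faces 28 mm apart when open (30 at the front ends); at the red mark they are parallel and 18.0 mm apart. 1 mm there changes the points' gap by about 1.9 mm. Balance point a few mm behind.
- caliper_leg (a joint): Closing angle of the right leg, rad: 0 open (points 36 mm apart), 0.149 at the red mark (16 mm apart), end stop 0.24. Squeezing at the grips takes about 3 N to start, 7 N at the mark; sprung open. Gripped evenly, both legs close evenly to the middle line.
- left_point (a point): Lower end of the left (+y) leg's point: in the calipers' frame 134 mm ahead of the origin, 18 mm to the left when open, 16 mm below it.
- right_point (a point): Lower end of the right leg's point, moving with that leg: 134 mm ahead of the origin, 18 mm to the right when open, 16 mm below it. At the mark the points stand 8 mm either side of the middle line, 65 mm ahead of the middle of the grips.
- rest: Fixed ivory rest, foot 128 x 50 x 5 mm, with two uprights that bear the legs 34.5 mm up, side cheeks to 40.5 mm: one 52 mm behind the origin (8 mm thick, 22 wide), one 36 mm ahead of it (7 thick, 46 wide). Origin on the worktop right below the grips, +x as the calipers. They lift straight up out of it.
- agar_plate: Loose closed culture dish with red agar, 90 mm diameter, 16 mm high, origin under its centre; a bystander.
- sample_cup: Loose sample cup with a red screw lid, 39 mm diameter, 74 mm high, origin under its centre; a bystander.
- marker: Loose white marker with a black cap, 130 mm long along its y axis, lying flat, origin under its middle; a bystander. Behind it stands a tall incubator (fixed, taller than the arm's work): its front runs slantwise from about x 0.55, y -0.12 to x 0.80, y 0.32 in the robot's frame, so draw the arm in close when swinging past it from the right.

How it is judged:
By the outcome, as a careful person would: the job done as asked, in the order asked, and still so for the second after the job is handed in, while the arm keeps its last pose, push and grip.
It also fails if it takes over 48 s, if anything falls off the work surface, if the arm or the gripper's body presses on something with over 40 N, if the wrist force passes 120 N, or if a joint passes its speed limit or range.

ROBOT

A 7-joint arm with a two-finger parallel gripper is mounted at the origin on a cart in front of the work surface, level with it; the furniture and walls round the work are solid. World frame = base frame: x ahead of the robot, y to its left, z up, the work surface at z = 0. Lengths are in m, angles in rad, forces in N, time in s.
With the tool pointing down it reaches from about 0.4 to 0.85 m from the base axis. Payload 10.4 kg.
Tool frame: the origin (TCP) lies between the finger pads; the fingertips stand 17 mm ahead of it and the grasp point (between the pads) lies 2 mm behind it; z points along the fingers, y is the line along which they close (so a half turn about z gives the same grasp; the last joint's range is limited). The gripper opens to 85 mm and grips with 20 to 120 N. Pads are 22 mm wide; open, the fingers measure 114 mm over their backs; the gripper's body (76 mm by 85 mm) begins 54 mm behind the grasp point. The pads swing forward as they close: fully open they stand 13 mm farther back than shut.
Start: joints at [1.206, 0.332, -0.065, 1.46, 0.022, 1.35, -0.088], TCP at [0.21, -0.589, 0.248] pointing down, gripper open.
Joint ranges: [-2.6, 2.6], [-0.5, 2.12], [-1.47, 1.34], [0.16, 2.42], [-1.27, 4.41], [0.06, 2.06], [-2.6, 2.6]. Speed limits (rad/s): [2.22, 2.22, 2.79, 2.79, 3.14, 3.14, 3.14].

INTERFACE

Orientations are given as a unit quaternion [x, y, z, w].
In Python, from workcell import readout, imaging, manip gives the robot as it stands. The module is installed in compiled form; this text tells all that it offers.
- The arm moves only by the shell command python3 -m crank 'ROWS' [OPENING] [FORCE]. ROWS is JSON, a list of rows, each a list of 4 numbers: the shift along the tool's x, y, z as a fraction of full scale, then the turn about the tool's z as a fraction of full scale. In form: [[x, y, z, yaw], ...]. A call has 1 to 5 rows; each row is the pose to reach, as a shift and turn from the pose commanded when the call began, along the tool's axes at that moment; what a row does not reach only later rows make up. Full scale, the value 1, is 400 mm for a shift and 60 degrees for a turn. A row lasts 1/12 s, in which the tool goes at most 41.7 mm and 7.16 degrees, less where a joint would pass 70% of its speed; a pose out of reach is approached as far as the arm can. A call with a number of a shift or a turn outside -1 to 1 is refused whole. A call with a gripper value outside its range is refused whole. OPENING is the gripper command: -1 is shut, 1 is fully open, values between are in proportion, set as the call begins (- or left out, the last holds). The fingers move at their own pace and stop on an object; FORCE is the grip in N (left out, the last holds). Time passes only in rows, so rows that repeat a pose let the fingers close. It gives the time, the measured TCP pose, the force, the opening and the grip force at its end, in the units of the state.
- readout.get_obs(): the state, without advancing time (a new reading comes with each control period).
- imaging.camera(name): name is "scene" or "top" or "wrist"; returns a dict with "color" (384x512x3 uint8, red, green, blue), "fx", "fy", "cx", "cy" (pixels), "k1" (the pictures are not rectified: a ray, as slopes to the right and down, at radius r is drawn at 1 + k1 r^2 times it, then the intrinsics apply), "rvec" (rotation vector, rad) and "tvec" (3), from world to camera coordinates, as OpenCV has them. Camera axes: x right, y down, z forward; pixel columns grow to the right and rows downward; lengths in m; the calibration is good to about 2 mm. A picture is of the moment at which its call begins. There is no depth.
- manip.hand_in(): hands the job in; it is judged then, once.
The state is a dict: "clock": time; "joint_pos": joint angles; "joint_velocities": joint speeds; "tau": joint torques, N m; "position": TCP position; "ee_rot": TCP orientation; "ft_force": force on the tool from outside, world axes, zero at the start; "torque": the same for the moment, N m; "grip_width": opening from 0.0 (shut) to 1.0 (fully open); "grasp_force": force on a finger pad.
Only numpy, scipy, OpenCV 4.12 (cv2) and the standard library are available. Lean on these libraries where they do the work, as an engineer would, in place of code of your own. Each camera call takes 0.05 s, during which the arm holds its last target. There are 200 camera calls.

## Working session

There is one attempt and no reset: what is moved stays moved. The work goes in short steps, Python scripts to look and compute and a shell command to move; the robot and the scene stay as the last step left them, time stands still between calls to the robot, and variables do not carry over. Pictures are saved under pics/ and viewed, at most 13 in all, crops included, and the job is handed in when it is done.

```bash
mkdir -p pics; cat > h.py <<'E'
import numpy as np, cv2
from scipy.spatial.transform import Rotation as R
from workcell import readout, imaging, manip
def snap(n,f):
    c=imaging.camera(n); cv2.imwrite('pics/'+f,c['color'][:,:,::-1]); 
    import pickle; pickle.dump(c,open('pics/'+f+'.pkl','wb')); return c
def load(f):
    import pickle; return pickle.load(open('pics/'+f+'.pkl','rb'))
def ray(c,u,v):
    a=np.array([(u-c['cx'])/c['fx'],(v-c['cy'])/c['fy']]); s=a.copy()
    for _ in range(20): s=a/(1+c['k1']*(s@s))
    M=cv2.Rodrigues(np.array(c['rvec'],float))[0]; t=np.array(c['tvec'],float).ravel()
    return -M.T@t, M.T@np.r_[s,1]
def onz(c,u,v,z):
    o,d=ray(c,u,v); return o+d*(z-o[2])/d[2]
def proj(c,p):
    M=cv2.Rodrigues(np.array(c['rvec'],float))[0]; q=M@np.array(p,float)+np.array(c['tvec'],float).ravel()
    s=q[:2]/q[2]; s=s*(1+c['k1']*(s@s)); return np.array([s[0]*c['fx']+c['cx'],s[1]*c['fy']+c['cy']])
def tool(dp,yaw=0):
    "world shift -> row fractions"
    o=readout.get_obs(); return R.from_quat(o['ee_rot']).inv().apply(dp)/0.4, np.degrees(yaw)/60
E
python3 - <<'E'
from h import *
o=readout.get_obs(); print(o['clock'],o['position'],R.from_quat(o['ee_rot']).as_matrix().round(3),o['grip_width'])
for n in('scene','top'):
    c=snap(n,n+'0.png'); print(n,ray(c,256,192)[0])
a=np.vstack([cv2.imread('pics/top0.png')])
cv2.imwrite('pics/top0b.png',cv2.resize(a,(800,600),interpolation=cv2.INTER_CUBIC))
a=cv2.imread('pics/scene0.png');cv2.imwrite('pics/scene0b.png',cv2.resize(a,(800,600),interpolation=cv2.INTER_CUBIC))
E
```

```text
0.0 [ 0.20935635 -0.5885049   0.24750797] [[ 0.942  0.335 -0.001]
 [ 0.335 -0.942  0.001]
 [-0.    -0.001 -1.   ]] 1.0012916059752313
scene [ 0.18237443 -0.30623441  0.50821358]
top [0.44137643 0.32522486 0.9158388 ]
```

View pics/top0b.png

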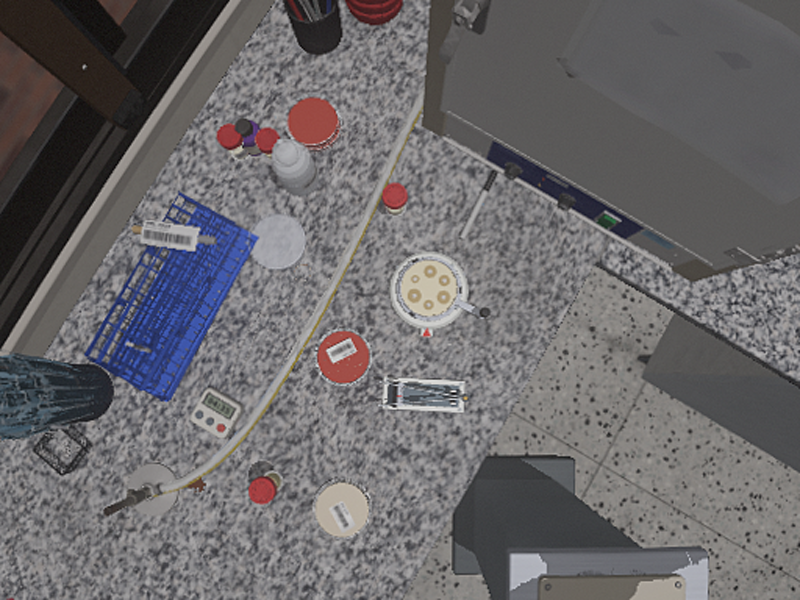

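View pics/scene0b.png

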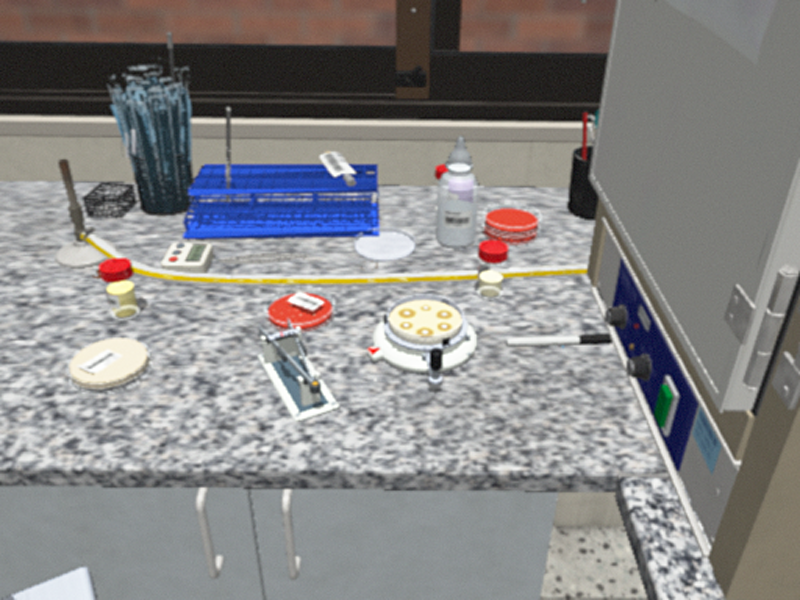

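The top picture shows the turntable around (430,288), the lever knob at (483,312), the arrow at (427,332) and the calipers in their rest around (425,395), hinge to the right at about (463,397). The scene picture agrees. I'll enlarge both.

```bash
python3 - <<'E'
from h import *
def crop(f,g,x,y,w,h,s):
    a=cv2.imread('pics/'+f)[y:y+h,x:x+w]; cv2.imwrite('pics/'+g,cv2.resize(a,None,fx=s,fy=s,interpolation=cv2.INTER_CUBIC))
crop('top0.png','top0c.png',230,152,100,118,5)
crop('scene0.png','scene0c.png',160,185,155,85,5)
c=load('top0.png')
for n,u,v,z in[('axis',430*.64,288*.64,.0345),('arrow',427*.64,332*.64,.012),('knob',485*.64,312*.64,.057),('hinge',463*.64,397*.64,.04),('front',388*.64,393*.64,.04)]: print(n,onz(c,u,v,z).round(4))
E
```

```text
axis [0.5562 0.2873 0.0345]
arrow [0.4897 0.2905 0.012 ]
knob [0.5181 0.2058 0.057 ]
hinge [0.391  0.2367 0.04  ]
front [0.3957 0.3495 0.04  ]
```

View pics/top0c.png

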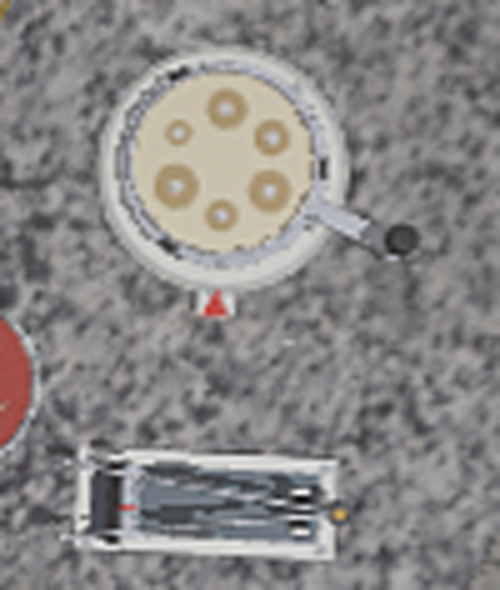

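View pics/scene0c.png

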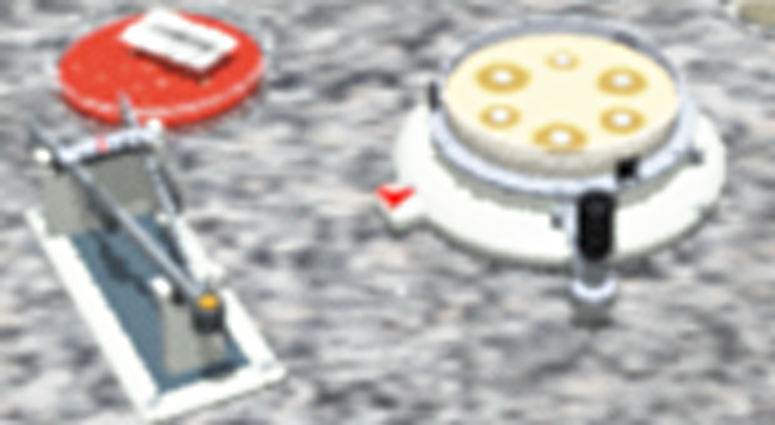

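```bash
cat > m.py <<'E'
from h import *
t=load('top0.png'); s=load('scene0.png')
T=lambda x,y:((x+.5)/5-.5+230,(y+.5)/5-.5+152); S=lambda x,y:((x+.5)/5-.5+160,(y+.5)/5-.5+185)
def tri(a,b):
    o1,d1=ray(t,*T(*a)); o2,d2=ray(s,*S(*b)); k=np.linalg.lstsq(np.c_[d1,-d2],o2-o1,rcond=None)[0]
    p,q=o1+k[0]*d1,o2+k[1]*d2; return (p+q)/2,np.linalg.norm(p-q)
dt=[(226,110),(272,138),(269,191),(221,215),(177,186),(179,132)]; ds=[(563,61),(623,79),(623,119),(560,138),(501,116),(502,77)]
Pt=np.array([onz(t,*T(*p),.0345) for p in dt]); Ps=np.array([onz(s,*S(*p),.0345) for p in ds])
for P in (Pt,Ps):
    c=P.mean(0); print('axis',c.round(4),'r',np.linalg.norm(P-c,axis=1).round(4),'ang',np.degrees(np.arctan2(*(P-c)[:,1::-1].T)).round(1))
c=Pt.mean(0)
ar=onz(t,*T(216,303),.012); print('arrow t',ar.round(4),np.linalg.norm((ar-c)[:2]),np.degrees(np.arctan2(*(ar-c)[1::-1])))
ar=onz(s,*S(395,195),.012); print('arrow s',ar.round(4))
k=onz(t,*T(402,240),.057); print('knob t',k.round(4),np.linalg.norm((k-c)[:2]),np.degrees(np.arctan2(*(k-c)[1::-1])))
print('knob s',onz(s,*S(597,200),.057).round(4))
F=np.array([onz(t,*T(*p),.005) for p in [(82,452),(337,460),(333,558),(78,548)]]); print(F.round(4),'foot',F.mean(0),[np.linalg.norm(F[i]-F[i-1]).round(4) for i in range(4)])
d=F[0]+F[3]-F[1]-F[2]; print('fwd deg',np.degrees(np.arctan2(d[1],d[0])))
F=np.array([onz(s,*S(*p),.005) for p in [(147,410),(282,372)]]);print('s rear corners',F.round(4))
print('hinge',tri((341,515),(208,300)),'red',tri((127,508),(103,143)))
E
python3 m.py
```

```text
axis [0.557  0.2892 0.0345] r [0.0253 0.0259 0.0257 0.0257 0.0254 0.026 ] ang [  -1.8  -62.7 -122.5  177.2  117.9   56.8]
axis [0.5565 0.2884 0.0345] r [0.0251 0.0267 0.0258 0.026  0.0258 0.0261] ang [  57.9   -0.6  -61.3 -122.8  178.6  118.7]
arrow t [0.4903 0.2917 0.012 ] 0.06671003050790823 177.86258848333722
arrow s [0.488 0.292 0.012]
knob t [0.5183 0.2067 0.057 ] 0.0911274669067419 -115.142026342117
knob s [0.5175 0.2029 0.057 ]
[[0.417  0.3564 0.005 ]
 [0.4145 0.2316 0.005 ]
 [0.3669 0.2334 0.005 ]
 [0.3704 0.3577 0.005 ]] foot [0.392195   0.29476599 0.005     ] [np.float64(0.0466), np.float64(0.1249), np.float64(0.0476), np.float64(0.1244)]
fwd deg 88.62662761090343
s rear corners [[0.3674 0.2356 0.005 ]
 [0.4137 0.2312 0.005 ]]
hinge (array([0.39017163, 0.2334866 , 0.04323116]), np.float64(0.0003098210225546708)) red (array([0.39286834, 0.33343435, 0.04206809]), np.float64(0.0015447305593964333))
```

The picture measurements hold against the given sizes: disc radius 26 mm, knob 91 mm from the axis, red mark 98 mm ahead of the hinge. That gives the axis at (0.557, 0.289), turntable yaw about -2.2°, knob at (0.519, 0.205), and grips at about (0.392, 0.3035) pointing along +y at 88.6°. I'll swing in now.

```bash
cat > g.py <<'E'
import sys
from h import *
o=readout.get_obs(); p=np.array(o['position']); Rm=R.from_quat(o['ee_rot']); M=Rm.as_matrix()
a=np.degrees(np.arctan2(M[1,1],M[0,1])); print('t',round(o['clock'],2),'p',p.round(4),'yang',a.round(2),'zax',M[:,2].round(3),'j',np.round(o['joint_pos'],2),'F',np.round(o['ft_force'],1),'w',round(o['grip_width'],3),'gf',o['grasp_force'])
if len(sys.argv)>1:
    x,y,z,b=map(float,sys.argv[1:]); d=(b-a+180)%360-180
    print('rows',(Rm.inv().apply(np.array([x,y,z])-p)/.4).round(4),(-d/60).round(4))
E
python3 -m crank '[[0.07,-0.08,0,-0.1],[0.15,-0.17,0,-0.2],[0.23,-0.26,0,-0.3],[0.31,-0.35,0,-0.4],[0.38,-0.43,0,-0.5]]' -0.2 20; python3 g.py 0.40 -0.10 0.22 0
```

```text
clock: 0.52
position: [0.2874, -0.3935, 0.2479]
ee_rot: [0.907, 0.422, -0.0, -0.0]
ft_force: [1.9, -0.2, -0.1]
grip_width: 0.403
grasp_force: 0.0
t 0.52 p [ 0.2874 -0.3935  0.2479] yang -40.13 zax [-0.001  0.    -1.   ] j [ 1.08  0.04 -0.24  1.8   0.01  1.3   0.14] F [ 1.9 -0.2 -0.1] w 0.403 gf 0.0
rows [ 0.7424 -0.2577  0.0697] -0.6688
```

```bash
python3 -m crank '[[0.09,-0.03,0,-0.1],[0.18,-0.06,0.01,-0.2],[0.27,-0.1,0.02,-0.3],[0.36,-0.13,0.03,-0.4],[0.45,-0.16,0.04,-0.5]]'; python3 g.py 0.42 -0.02 0.22 0
```

```text
clock: 0.93
position: [0.3551, -0.2152, 0.232]
ee_rot: [0.767, 0.642, -0.0, 0.0]
ft_force: [1.4, -0.9, 0.1]
grip_width: 0.401
grasp_force: 0.0
t 0.93 p [ 0.3551 -0.2152  0.232 ] yang -10.14 zax [-0.    -0.001 -1.   ] j [ 0.91 -0.11 -0.44  1.97 -0.05  1.27  0.31] F [ 1.4 -0.9  0.1] w 0.401 gf 0.0
rows [0.5089 0.0737 0.0298] -0.1689
```

```bash
python3 -m crank '[[0.1,0.01,0.01,-0.05],[0.2,0.03,0.015,-0.1],[0.3,0.045,0.02,-0.17],[0.4,0.06,0.03,-0.17],[0.5,0.07,0.03,-0.17]]'; python3 g.py 0.490 0.205 0.15 0
```

```text
clock: 1.35
position: [0.4187, -0.0234, 0.2198]
ee_rot: [0.708, 0.706, -0.0, -0.0]
ft_force: [0.7, 0.7, -0.4]
grip_width: 0.402
grasp_force: 0.0
t 1.35 p [ 0.4187 -0.0234  0.2198] yang -0.19 zax [-0. -0. -1.] j [ 0.7  -0.09 -0.7   1.97 -0.06  1.24  0.01] F [ 0.7  0.7 -0.4] w 0.402 gf 0.0
rows [0.5716 0.1763 0.1742] -0.0032
```

```bash
python3 -m crank '[[0.1,0.05,0.04,0],[0.2,0.1,0.08,0],[0.3,0.15,0.12,0],[0.4,0.2,0.15,0],[0.49,0.24,0.17,0]]';python3 -m crank '[[0.08,0.01,0,0],[0.08,0.01,0,0],[0.08,0.01,0,0]]'; python3 g.py 0.519 0.205 0.052 0; python3 - <<'E'
from h import *
c=snap('wrist','w1.png'); print(proj(c,[.519,.205,.057]))
E
```

```text
clock: 1.77
position: [0.5075, 0.1533, 0.1557]
ee_rot: [0.709, 0.705, -0.0, -0.0]
ft_force: [1.4, -0.8, 1.4]
grip_width: 0.398
grasp_force: 0.0
clock: 2.02
position: [0.5105, 0.1865, 0.1563]
ee_rot: [0.707, 0.707, -0.0, -0.001]
ft_force: [-0.5, -1.0, 0.5]
grip_width: 0.397
grasp_force: 0.0
t 2.02 p [0.5105 0.1865 0.1563] yang 0.02 zax [-0.002  0.001 -1.   ] j [ 0.31  0.35 -0.87  1.76  0.29  1.17 -0.65] F [-0.5 -1.   0.5] w 0.397 gf 0.0
rows [0.046  0.0218 0.2608] 0.0003
[272.97984585 173.90798794]
```

View pics/w1.png

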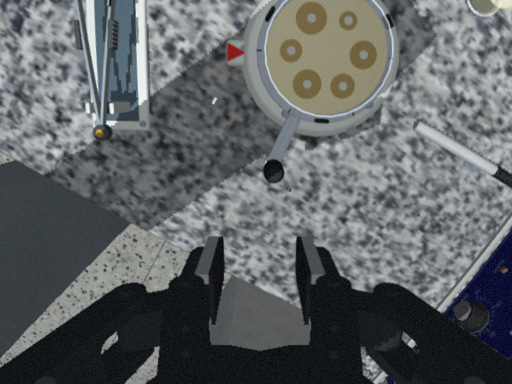

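The wrist picture shows the knob top at about (274,170), against a prediction of (273,174). The discs and the caliper hinge at (102,131) are visible too. I'll cross-check with the wrist camera and descend.

```bash
python3 - <<'E'
from h import *
c=load('w1.png'); P=np.array([onz(c,*p,.0345) for p in[(311,18),(348,20),(363,55),(343,86),(307,84),(291,50)]]); print(P.mean(0),np.linalg.norm(P-P.mean(0),axis=1).round(4),np.degrees(np.arctan2(*(P-P.mean(0))[:,1::-1].T)).round(1))
print('knob',onz(c,274,170,.057),'hinge',onz(c,102,131,.042))
E
python3 -m crank '[[0.03,0.02,0.06,0],[0.046,0.022,0.13,0],[0.046,0.022,0.2,0],[0.046,0.022,0.26,0],[0.046,0.022,0.26,0]]'; python3 g.py 0.519 0.205 0.052 0
```

```text
[0.55796295 0.28908233 0.0345    ] [0.0262 0.0263 0.026  0.0264 0.0262 0.0261] [ 118.2   58.1   -2.8  -61.7 -122.2  177.1]
knob [0.51968845 0.20782373 0.057     ] hinge [0.392158   0.23464372 0.042     ]
clock: 2.48
position: [0.5179, 0.1992, 0.0488]
ee_rot: [0.709, 0.705, -0.003, -0.001]
ft_force: [-1.4, -0.8, -1.0]
grip_width: 0.4
grasp_force: 0.0
t 2.48 p [0.5179 0.1992 0.0488] yang -0.34 zax [-0.006 -0.003 -1.   ] j [ 0.2   0.51 -0.79  1.81  0.43  1.   -0.77] F [-1.4 -0.8 -1. ] w 0.4 gf 0.0
rows [ 0.0146  0.0026 -0.0082] -0.0056
```

```bash
python3 -m crank '[[0,0.025,0,0],[-0.009,0.055,0,0],[-0.018,0.088,0,0],[-0.02,0.118,0,0],[-0.018,0.148,0,0]]'; python3 g.py 0.627 0.2164 0.05 0
```

```text
clock: 2.9
position: [0.5811, 0.1929, 0.0549]
ee_rot: [0.709, 0.705, -0.0, 0.001]
ft_force: [-3.2, -1.5, 0.1]
grip_width: 0.4
grasp_force: 1.5
t 2.9 p [0.5811 0.1929 0.0549] yang -0.36 zax [ 0.001 -0.002 -1.   ] j [ 0.18  0.6  -0.76  1.66  0.46  1.07 -0.72] F [-3.2 -1.5  0.1] w 0.4 gf 1.5046123068572115
rows [0.0595 0.1144 0.0123] -0.006
```

```bash
python3 -m crank '[[0.006,0.03,0,0],[0.015,0.058,0,0],[0.03,0.085,0,0],[0.045,0.112,0,0],[0.05,0.12,0,0]]'; python3 -m crank '[[0,0,0,0],[0,0,0,0],[0,0,0,0]]'; python3 g.py 0.627 0.2164 0.05 0; python3 - <<'E'
from h import *
snap('top','t2.png');snap('wrist','w2.png')
a=cv2.imread('pics/t2.png')[152:232,230:330]; b=cv2.imread('pics/w2.png'); cv2.imwrite('pics/c2.png',np.hstack([cv2.resize(a,(400,320)),cv2.resize(b,(400,320))]))
E
```

```text
clock: 3.32
position: [0.6253, 0.2124, 0.0539]
ee_rot: [0.709, 0.705, -0.005, -0.001]
ft_force: [-28.5, -12.1, 11.2]
grip_width: 0.402
grasp_force: 14.7
clock: 3.57
position: [0.6249, 0.2126, 0.0539]
ee_rot: [0.709, 0.706, -0.004, -0.001]
ft_force: [-17.6, -7.1, 4.8]
grip_width: 0.4
grasp_force: 8.9
t 3.57 p [0.6249 0.2126 0.0539] yang -0.26 zax [-0.007 -0.004 -1.   ] j [ 0.12  0.7  -0.73  1.51  0.49  1.13 -0.72] F [-17.6  -7.1   4.8] w 0.4 gf 8.879226901335642
rows [0.0096 0.0052 0.0097] -0.0043
```

View pics/c2.png

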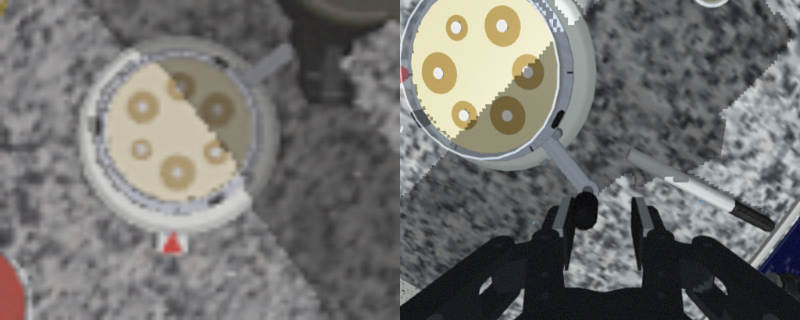

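The lever is at its stop: the force is 17–28 N, well above the spring's 4 N. The platter has turned one step, with the large zone now at the arrow. I'll guide the lever back home.

```bash
python3 -m crank '[[-0.02,-0.035,0,0],[-0.035,-0.062,0,0],[-0.044,-0.09,0,0],[-0.05,-0.12,0,0],[-0.052,-0.15,0,0]]'; python3 -m crank '[[0.002,-0.03,0,0],[0.011,-0.062,0,0],[0.02,-0.092,0,0],[0.02,-0.118,0,0],[0.02,-0.118,0,0]]'; python3 g.py 0.519 0.205 0.052 0
```

```text
clock: 4.08
position: [0.5682, 0.1933, 0.0553]
ee_rot: [0.709, 0.705, 0.001, 0.001]
ft_force: [-2.4, 1.1, -0.2]
grip_width: 0.402
grasp_force: 0.8
clock: 4.5
position: [0.5203, 0.2024, 0.0552]
ee_rot: [0.708, 0.706, 0.001, 0.001]
ft_force: [0.2, 0.4, -0.9]
grip_width: 0.398
grasp_force: 0.0
t 4.5 p [0.5203 0.2024 0.0552] yang -0.2 zax [ 0.002 -0.    -1.   ] j [ 0.2   0.51 -0.8   1.81  0.43  1.01 -0.77] F [ 0.2  0.4 -0.9] w 0.398 gf 0.0
rows [ 0.0065 -0.0033  0.0081] -0.0034
```

```bash
python3 -m crank '[[0,0,-0.08,0],[0,0,-0.16,0],[0,0,-0.24,0],[0.05,-0.07,-0.25,0],[0.1,-0.14,-0.25,0]]' 0.2; python3 -m crank '[[0.03,-0.09,0,0],[0.06,-0.18,0,0],[0.06,-0.18,0,0],[0.06,-0.18,0,0]]'; python3 g.py 0.392 0.3035 0.1 -1.4; python3 - <<'E'
from h import *
c=snap('wrist','w3.png');cv2.imwrite('pics/w3b.png',cv2.resize(cv2.imread('pics/w3.png'),(800,600),interpolation=cv2.INTER_CUBIC))
print(proj(c,[.392,.3035,.038])*1.5625)
E
```

```text
clock: 4.92
position: [0.4676, 0.2424, 0.1571]
ee_rot: [0.71, 0.704, 0.003, 0.001]
ft_force: [-0.7, 2.1, 0.4]
grip_width: 0.599
grasp_force: 0.0
clock: 5.25
position: [0.3926, 0.2677, 0.1549]
ee_rot: [0.708, 0.707, 0.001, 0.001]
ft_force: [0.2, 0.3, 0.1]
grip_width: 0.598
grasp_force: 0.0
t 5.25 p [0.3926 0.2677 0.1549] yang -0.09 zax [ 0.004 -0.    -1.   ] j [ 0.23  0.19 -0.99  1.92  0.18  1.12 -0.83] F [0.2 0.3 0.1] w 0.598 gf 0.0
rows [ 0.0896 -0.0021  0.1373] 0.0218
[404.8175399  227.43248613]
```

View pics/w3b.png

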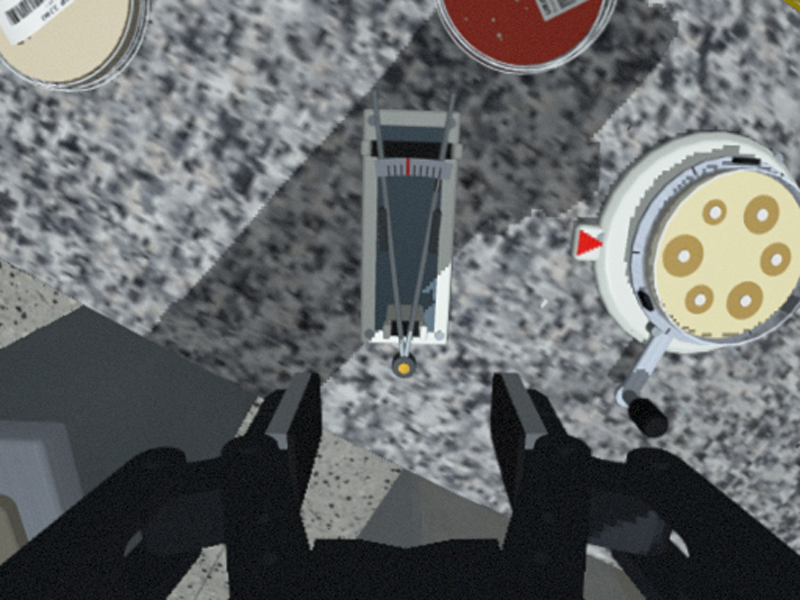

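The lever is back home, the platter has advanced, and the calipers lie with the hinge at (404,368), the points at (377,97) and (454,97), and the grips near (383,230) and (443,229). Next I measure them.

```bash
python3 - <<'E'
from h import *
c=load('w3.png'); q=lambda x,y,z:onz(c,x*.64,y*.64,z)
P=np.array([q(*p,.0345) for p in[(714,212),(762,214),(776,259),(744,300),(699,299),(683,256)]]);m=P.mean(0);print(m,np.linalg.norm(P-m,axis=1).round(4),np.degrees(np.arctan2(*(P-m)[:,1::-1].T)).round(1))
a=q(589,243,.012);print('arrow',a,np.degrees(np.arctan2(*(a-m)[1::-1])))
h=q(404,368,.042);t=(q(377,97,.038)+q(454,97,.038))/2;g=(q(383,230,.038)+q(443,229,.038))/2
for n,p in(('hinge',h),('tips',t),('grips',g)): print(n,p.round(4))
d=t-h;print(np.degrees(np.arctan2(d[1],d[0])),np.linalg.norm(d), 'scale',q(408,168,.043),'knob',q(648,415,.057))
E
```

```text
[0.55866703 0.28871798 0.0345    ] [0.0262 0.0265 0.0265 0.0259 0.0262 0.0261] [ 119.    58.1   -1.5  -62.2 -121.7  179. ]
arrow [0.4911164  0.29142581 0.012     ] 177.70447206001447
hinge [0.3914 0.2327 0.042 ]
tips [0.397  0.3626 0.038 ]
grips [0.3959 0.3025 0.038 ]
87.52559424214235 0.13010212236366575 scale [0.39351203 0.33132796 0.043     ] knob [0.51444768 0.21213973 0.057     ]
```

```bash
python3 -m crank '[[0.04,0.002,0.02,0.015],[0.088,0.003,0.06,0.028],[0.088,0.003,0.12,0.028],[0.088,0.003,0.14,0.028],[0.088,0.003,0.14,0.028]]'; python3 -m crank '[[0,0,0,0],[0,0,0,0]]'; python3 g.py 0.394 0.303 0.036 -1.8
```

```text
clock: 5.72
position: [0.394, 0.3008, 0.0955]
ee_rot: [0.719, 0.695, -0.002, -0.001]
ft_force: [-0.5, -0.1, -0.1]
grip_width: 0.598
grasp_force: 0.0
clock: 5.88
position: [0.3949, 0.3019, 0.0981]
ee_rot: [0.719, 0.695, 0.001, 0.0]
ft_force: [0.0, 0.2, 1.4]
grip_width: 0.602
grasp_force: 0.0
t 5.88 p [0.3949 0.3019 0.0981] yang -1.97 zax [ 0.001  0.    -1.   ] j [ 0.09  0.34 -0.94  1.93  0.32  1.03 -1.03] F [0.  0.2 1.4] w 0.602 gf 0.0
rows [ 0.0025 -0.0024  0.1553] -0.0029
```

```bash
python3 -m crank '[[0.002,-0.002,0.05,0],[0.002,-0.002,0.1,0],[0.002,-0.002,0.14,0],[0.002,-0.002,0.155,0],[0.002,-0.002,0.155,0]]'; python3 -m crank '[[0,0,0,0],[0,0,0,0],[0,0,0,0]]' -0.1; python3 g.py 0.394 0.303 0.036 -1.8; python3 - <<'E'
from h import *
c=snap('wrist','w4.png');cv2.imwrite('pics/w4b.png',cv2.resize(cv2.imread('pics/w4.png'),(800,600),interpolation=cv2.INTER_CUBIC))
E
```

```text
clock: 6.3
position: [0.3931, 0.3024, 0.0348]
ee_rot: [0.719, 0.695, -0.0, 0.0]
ft_force: [-0.3, -0.2, -0.4]
grip_width: 0.598
grasp_force: 0.0
clock: 6.55
position: [0.3937, 0.3033, 0.0361]
ee_rot: [0.719, 0.695, 0.001, 0.0]
ft_force: [0.6, 0.7, 0.1]
grip_width: 0.451
grasp_force: 0.0
t 6.55 p [0.3937 0.3033 0.0361] yang -1.91 zax [ 0.002  0.001 -1.   ] j [ 0.02  0.44 -0.88  1.97  0.43  0.93 -1.11] F [0.6 0.7 0.1] w 0.451 gf 0.0
rows [-0.0008  0.0009  0.0004] -0.0019
```

View pics/w4b.png

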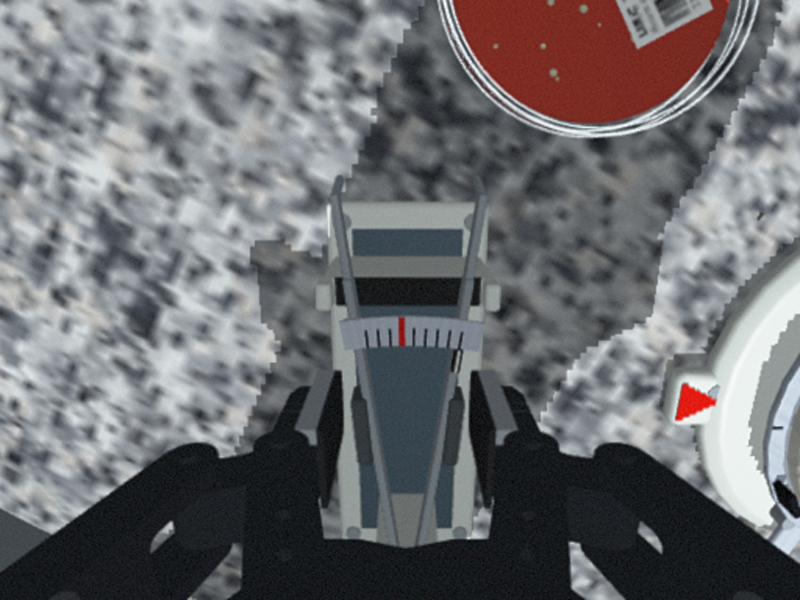

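The grips are well centred between the pads: grip outer faces at x≈356 and 461, pads at about 322 and 492. I close lightly and lift.

```bash
python3 -m crank '[[0,0,0,0],[0,0,0,0],[0,0,0,0],[0,0,0,0],[0,0,0,0]]' -0.45 20; python3 -m crank '[[0,0,-0.01,0],[0,0,-0.03,0],[0,0,-0.06,0],[0,0,-0.09,0],[0,0,-0.12,0]]';python3 -m crank '[[0,0,-0.05,0],[0,0,-0.09,0],[0,0,-0.09,0],[0,0,-0.09,0]]' -0.57;  python3 g.py 0.45 0.29 0.13 -60; python3 - <<'E'
from h import *
c=snap('wrist','w5.png');cv2.imwrite('pics/w5b.png',cv2.resize(cv2.imread('pics/w5.png'),(800,600),interpolation=cv2.INTER_CUBIC))
E
```

```text
clock: 7.02
position: [0.3936, 0.3034, 0.0359]
ee_rot: [0.719, 0.695, 0.001, 0.0]
ft_force: [-0.9, -0.7, 7.0]
grip_width: 0.278
grasp_force: 6.7
clock: 7.43
position: [0.393, 0.3032, 0.0846]
ee_rot: [0.719, 0.695, 0.0, 0.0]
ft_force: [1.1, 0.3, -0.6]
grip_width: 0.277
grasp_force: 4.5
clock: 7.77
position: [0.3936, 0.3032, 0.1203]
ee_rot: [0.719, 0.695, 0.001, 0.001]
ft_force: [0.2, -0.2, -0.8]
grip_width: 0.214
grasp_force: 6.5
t 7.77 p [0.3936 0.3032 0.1203] yang -1.92 zax [ 0.002  0.001 -1.   ] j [ 0.11  0.31 -0.96  1.91  0.29  1.07 -1.  ] F [ 0.2 -0.2 -0.8] w 0.214 gf 6.47196963429451
rows [-0.0283  0.1421 -0.024 ] 0.968
```

View pics/w5b.png

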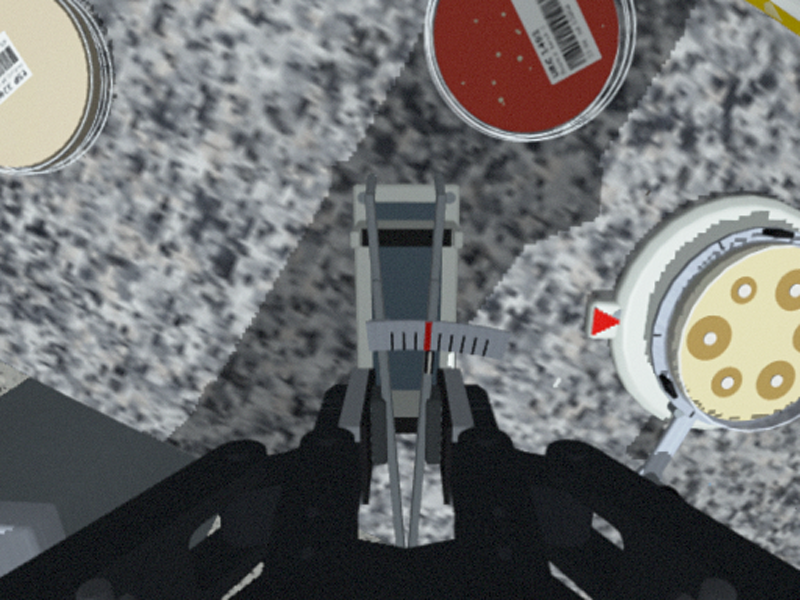

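The pointer sits at the red mark (pointer x≈429, mark x≈428) and the calipers are level. I turn towards the plate while still high.

```bash
python3 -m crank '[[-0.01,0.01,-0.01,0.08],[-0.02,0.03,-0.02,0.17],[-0.03,0.05,-0.03,0.26],[-0.04,0.07,-0.04,0.35],[-0.05,0.09,-0.04,0.43]]' -0.576; python3 -m crank '[[0,0,0,0.08],[0,0,0,0.17],[0,0,0,0.26],[0,0,0,0.35],[0,0,0,0.43]]'; python3 g.py 0.466 0.2925 0.13 -92
```

```text
clock: 8.23
position: [0.4284, 0.2814, 0.1348]
ee_rot: [0.857, 0.515, -0.0, 0.0]
ft_force: [0.6, -0.1, -1.5]
grip_width: 0.214
grasp_force: 6.7
clock: 8.65
position: [0.4277, 0.2814, 0.134]
ee_rot: [0.95, 0.311, -0.001, 0.0]
ft_force: [-0.2, 1.3, -1.5]
grip_width: 0.214
grasp_force: 6.7
t 8.65 p [0.4277 0.2814 0.134 ] yang -53.77 zax [-0.002 -0.001 -1.   ] j [ 0.04  0.28 -0.8   1.86  0.22  1.1  -1.78] F [-0.2  1.3 -1.5] w 0.214 gf 6.681770235300064
rows [0.0935 0.0342 0.0099] 0.6372
```

```bash
python3 -m crank '[[0.01,0.005,0,0.08],[0.03,0.01,0,0.17],[0.05,0.015,0,0.26],[0.07,0.02,0,0.35],[0.08,0.025,0,0.43]]'; python3 -m crank '[[0,0,0,0.04],[0,0,0,0.07],[0,0,0,0.07],[0,0,0,0.07]]'; python3 g.py 0.4669 0.2832 0.09 -84
```

```text
clock: 9.07
position: [0.46, 0.2928, 0.134]
ee_rot: [0.996, 0.091, -0.001, 0.0]
ft_force: [-0.3, 0.1, -0.6]
grip_width: 0.212
grasp_force: 6.7
clock: 9.4
position: [0.4595, 0.2926, 0.1342]
ee_rot: [0.998, 0.057, -0.001, 0.0]
ft_force: [-0.2, 0.2, -0.4]
grip_width: 0.213
grasp_force: 6.7
t 9.4 p [0.4595 0.2926 0.1342] yang -83.43 zax [-0.001 -0.001 -1.   ] j [-0.06  0.33 -0.69  1.78  0.23  1.11 -2.28] F [-0.2  0.2 -0.4] w 0.213 gf 6.6803184896707535
rows [0.0158 0.0253 0.1106] 0.0096
```

```bash
python3 -m crank '[[0.008,0.01,0.03,0.01],[0.016,0.025,0.07,0.01],[0.016,0.025,0.11,0.01],[0.016,0.025,0.14,0.01],[0.016,0.025,0.15,0.01]]'; python3 -m crank '[[0,0,0,0],[0,0,0,0]]'; python3 g.py 0.4669 0.2832 0.0535 -84; python3 - <<'E'
from h import *
c=snap('wrist','w6.png');cv2.imwrite('pics/w6b.png',cv2.resize(cv2.imread('pics/w6.png')[20:320,60:460],(800,600),interpolation=cv2.INTER_CUBIC))
print('read',(proj(c,[.5315,.290,.0345])-[60,20])*2)
E
```

```text
clock: 9.82
position: [0.4663, 0.2826, 0.0723]
ee_rot: [0.999, 0.052, -0.002, 0.001]
ft_force: [0.4, -0.7, 0.1]
grip_width: 0.212
grasp_force: 6.7
clock: 9.98
position: [0.4674, 0.2839, 0.0751]
ee_rot: [0.999, 0.052, -0.0, -0.0]
ft_force: [0.5, 0.5, -0.6]
grip_width: 0.219
grasp_force: 6.7
t 9.98 p [0.4674 0.2839 0.0751] yang -84.07 zax [-0.  0. -1.] j [-0.07  0.41 -0.66  1.83  0.29  1.   -2.32] F [ 0.5  0.5 -0.6] w 0.219 gf 6.6948457807302475
rows [-0.0014  0.0016  0.054 ] -0.0011
read [398.36847313 182.0911156 ]
```

View pics/w6b.png

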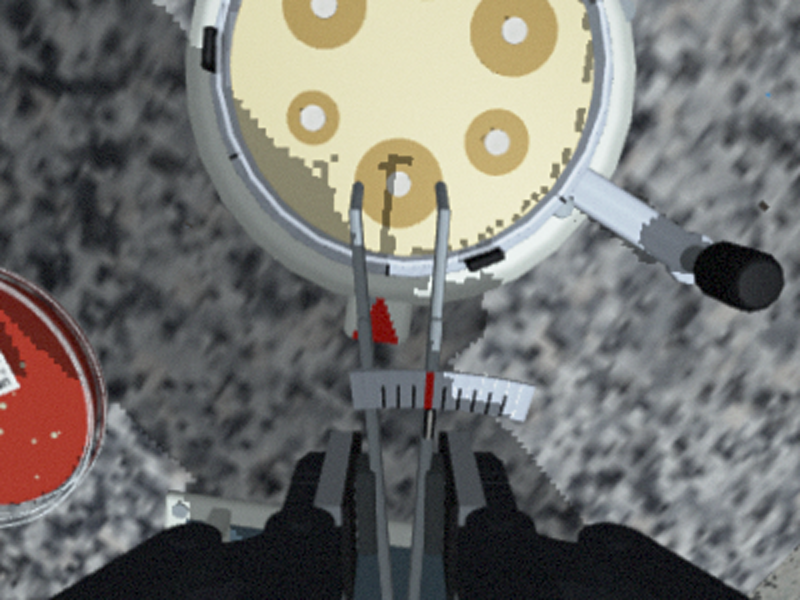

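The predicted read point (398,182) falls on the disc at the arrow (399,184). The points straddle it at (358,186) and (441,186), and the pointer is at the red mark. I'll compare these with the model before lowering.

```bash
python3 - <<'E'
from h import *
c=load('w6.png'); print('cam',ray(c,256,192)[0])
P=np.array([.4674,.2839]);f=np.array([np.cos(np.radians(5.93)),np.sin(np.radians(5.93))]);l=np.array([-f[1],f[0]])
for a,z in((.065,.061),(.065,.077),(.065,.0805),(.071,.077),(.071,.0805)):
    print(a,z,[((proj(c,[*(P+a*f+s*l),z])-[60,20])*2).round(0) for s in(.008,-.008)], P+a*f)
E
```

```text
cam [0.53896219 0.29063956 0.20188781]
0.065 0.061 [array([357., 185.]), array([434., 185.])] [0.53205218 0.29061537]
0.065 0.077 [array([352., 189.]), array([438., 189.])] [0.53205218 0.29061537]
0.065 0.0805 [array([351., 190.]), array([439., 190.])] [0.53205218 0.29061537]
0.071 0.077 [array([352., 156.]), array([439., 156.])] [0.53802007 0.29123525]
0.071 0.0805 [array([350., 156.]), array([440., 156.])] [0.53802007 0.29123525]
```

The model and picture agree within 1 mm, so I lower the last 21 mm.

```bash
python3 -m crank '[[-0.001,0.001,0.01,0],[-0.001,0.001,0.025,0],[-0.001,0.001,0.04,0],[-0.001,0.001,0.05,0],[-0.001,0.001,0.053,0]]'; python3 -m crank '[[0,0,0,0],[0,0,0,0],[0,0,0,0],[0,0,0,0],[0,0,0,0]]'; python3 g.py 0.4669 0.2837 0.0535 -84; python3 - <<'E'
from h import *
c=snap('wrist','w7.png');s=snap('scene','s7.png')
a=cv2.resize(cv2.imread('pics/w7.png')[20:320,100:300+100],(400,400),interpolation=cv2.INTER_CUBIC)
b=cv2.resize(cv2.imread('pics/s7.png')[170:270,200:300],(400,400),interpolation=cv2.INTER_CUBIC)
cv2.imwrite('pics/c7.png',np.hstack([a,b]))
E
```

```text
clock: 10.45
position: [0.4666, 0.2828, 0.0528]
ee_rot: [0.999, 0.052, -0.001, 0.0]
ft_force: [-0.2, -0.1, -0.9]
grip_width: 0.216
grasp_force: 6.7
clock: 10.87
position: [0.4672, 0.2832, 0.054]
ee_rot: [0.999, 0.051, 0.0, -0.0]
ft_force: [-0.1, -0.7, -0.8]
grip_width: 0.213
grasp_force: 6.7
t 10.87 p [0.4672 0.2832 0.054 ] yang -84.1 zax [ 0.  0. -1.] j [-0.08  0.44 -0.65  1.84  0.32  0.97 -2.33] F [-0.1 -0.7 -0.8] w 0.213 gf 6.680018305778503
rows [-0.0007 -0.0014  0.0013] -0.0017
```

View pics/c7.png

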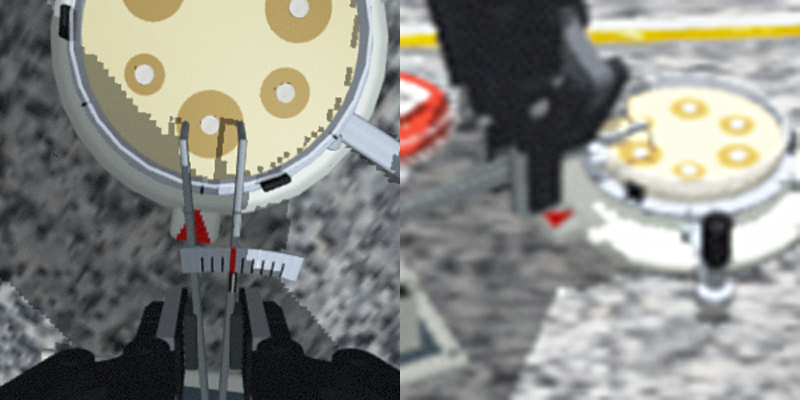

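The points stand at (184,126) and (241,126), with the disc at (209,125), so the midpoint is about 1 mm to the right. The pointer is on the red mark and the lever is home. I nudge by 0.8 mm and hand in.

```bash
python3 -m crank '[[0,-0.002,0,0],[0,-0.002,0,0],[0,-0.002,0,0],[0,-0.002,0,0],[0,-0.002,0,0]]'; python3 -m crank '[[0,0,0,0],[0,0,0,0],[0,0,0,0],[0,0,0,0],[0,0,0,0]]'; python3 g.py; python3 -c "
from workcell import manip
print(manip.hand_in())"
```

```text
clock: 11.38
position: [0.467, 0.2839, 0.0538]
ee_rot: [0.999, 0.051, 0.0, 0.0]
ft_force: [-0.2, -0.1, -0.6]
grip_width: 0.213
grasp_force: 6.7
clock: 11.8
position: [0.467, 0.2839, 0.0538]
ee_rot: [0.999, 0.051, 0.0, 0.0]
ft_force: [0.5, 0.7, -0.5]
grip_width: 0.212
grasp_force: 6.7
t 11.8 p [0.467  0.2839 0.0538] yang -84.1 zax [ 0. -0. -1.] j [-0.08  0.44 -0.65  1.84  0.32  0.97 -2.34] F [ 0.5  0.7 -0.5] w 0.212 gf 6.679259017109871
the job is handed in; nothing more can be done
None
```

I handed the job in at 11.8 s: the plate is advanced one zone with the lever back home, and the calipers are held level at the 16 mm mark, centred over the zone at the arrow to about 1 mm and an estimated 5 mm above the agar; no verdict was returned.

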